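Measure a carton in the corner square

TASK

Book the big flat carton into the store: slide it along the bench, without lifting it, until it sits fully home in the inner corner of the aluminium measuring square, flat against both fences, and let go of it. Then take the stylus from its tray, press the button recessed in the console's face fully in with the stylus pin, and lay the stylus back flat inside the tray. Leave the other things on the bench where they stand.

Things in the scene. Friction and masses are not known exactly. Their poses are not given: they have to be found in the camera images.
- carton: Sealed brown cardboard carton, too wide to grip: 125 mm along its x, 145 mm along its y, 70 mm high, about 0.6 kg, with a strip of pale tape over the top along x. Loose on the bench. Origin: centre of its underside; x points roughly away from the robot, z up.
- carton_corner (a point): The carton's bottom corner at its +x, +y end (62.5 mm and 72.5 mm from its origin): the corner that goes into the measuring square's corner.
- square: Measuring square fixed to the bench: L of two aluminium fences, 15 mm thick, 40 mm high, tick marks on top, no floor plate. Origin: inner corner, at bench level. Far fence: inner face x = 0, from y = 0 to -200 mm; left fence: inner face y = 0, from x = 0 to -160 mm; open towards -x (robot) and -y. A carton at home has its origin at (-62.5, -72.5) mm in this frame, axes parallel.
- square_corner (a point): The inner corner of the measuring square, at bench level (same point as square's origin).
- console: Grey measuring console fixed to the bench, 90 mm high, 130 mm wide (y), 90 mm deep, with a dark screen on top. Its button face is upright and looks along the console's +x, away from the robot. Origin: centre of the foot of that face; the console fills -90 to 0 mm in x.
- button_mouth (a point): Centre of the mouth of the round 15 mm hole in the console's face, 50 mm above the bench, on the face plane (console frame 0, 0, 50 mm). The mouth has a 2 mm chamfer. The button lies inside the hole, its face 6 mm behind the mouth, and is pressed along the console's -x.
- button (a joint): Spring button, a 12 mm wide metal cap in that hole. 0 = out, 0.006 m = fully in; fully in takes about 5 N; it springs back.
- tray: Shallow bright metal tray fixed to the bench, 180 mm (x) by 125 mm (y), walls 12 mm high and 4 mm thick, inner floor about 4 mm above the bench. Origin: centre of its underside, at bench level.
- stylus: Stylus lying loose in the tray: black square grip 16 x 16 mm, 90 mm long (x = -45 to +45 mm), with a steel pin 6 mm thick and 40 mm long out of its -x end. 50 g. Origin: centre of the grip's underside, so its axis is 8 mm above; the pin points along its own -x, roughly towards the robot and the console.
- stylus_tip (a point): End of the stylus pin, on its axis, 85 mm from the grip's middle (stylus frame -85, 0, 8 mm).
- tape_roll: Bystander: roll of pale packing tape lying flat, 96 mm wide, 45 mm high. Origin: centre of its underside.
- small_carton: Bystander: small carton, 75 x 65 x 55 mm high. Origin: centre of its underside.
- mug: Bystander: white mug, 80 mm wide with handle at +y, 95 mm high. Origin: centre of its underside.
- tin: Bystander: low steel tin, 50 mm wide, 32 mm high, between the carton and the tray. Origin: centre of its underside.
- jar: Bystander: glass jar with steel cap, 66 mm wide, 85 mm high. Origin: centre of its underside.
- screwdriver: Bystander: screwdriver lying at the far side of the bench, about 200 mm long. Origin: middle, at its underside.

How it is judged:
By the outcome, as a careful person would: the job done as asked, in the order asked, and still so for the second after the job is handed in, with the robot touching nothing.
It also fails if it takes over 72 s, if anything falls off the work surface, if the arm or the gripper's body presses on something with over 40 N, if the wrist force passes 120 N, or if a joint passes its speed limit or range.

ROBOT

A 6-joint arm with a two-finger parallel gripper is mounted at the origin on the work surface. World frame = base frame: x ahead of the robot, y to its left, z up, the work surface at z = 0. Lengths are in m, angles in rad, forces in N, time in s.
With the tool pointing down it reaches from about 0.35 to 0.85 m from the base axis. Payload 8.1 kg.
Tool frame: the origin (TCP) lies on the centre line of the jaws, within the pads' length; the fingertips stand robot.tips_ahead ahead of it and the grasp point (between the pads) lies 6 mm ahead of it (robot.tips_ahead is the distance from the TCP to the fingertips, in m); z points along the fingers, y is the line along which they close (so a half turn about z gives the same grasp; the last joint's range is limited). The gripper opens to 93 mm and grips with 3 to 60 N. Pads are 15 mm wide; open, the fingers measure 128 mm over their backs; the gripper's body (75 mm by 188 mm) begins 65 mm behind the grasp point.
Start: joints at [-1.27, 0.13, 1.488, -0, 1.523, -0.085], TCP at [0.226, -0.556, 0.244] pointing down, gripper open.
Joint ranges: [-2.96, 2.96], [-0.89, 2.26], [0.02, 2.5], [-1.34, 4.48], [0, 2.73], [-2.66, 2.66]. Speed limits (rad/s): [2.39, 2.39, 2.79, 3.14, 3.14, 3.14].

INTERFACE

Orientations are given as a rotation vector (axis times angle).
In Python, from plant import robot gives the robot as it stands.
- The arm moves only by the tool apply_moves, never from a script. Its arguments are lists of equal length, an entry for each row: "delta_pos": the shift along the tool's x, y, z in cm, a list of three; "twist": the turn about the tool's z in rad. A call has 1 to 8 rows; each row shifts and turns the commanded pose from where the row before left it, along the tool's axes as they then stand; what a row does not reach is not made up. A row lasts 1/8 s, in which the tool goes at most 62.5 mm and 10.7 degrees, less where a joint would pass 70% of its speed; a pose out of reach is approached as far as the arm can. A call with a gripper value outside its range is refused whole. "gripper" is the finger opening in cm, from 0 to 9.3, set as the call begins (left out, the last holds). The fingers move at their own pace and stop on an object; "squeeze" is the grip in N (left out, the last holds). Time passes only in rows, so rows that do not move let the fingers close. It gives the time, the measured TCP pose, the force, the opening and the grip force at its end, in the units of the state.
- robot.read_state(): the state, without advancing time (a new reading comes with each control period).
- robot.read_camera(name): name is "side" or "top" or "wrist"; returns a dict with "frame" (384x512x3 uint8, red, green, blue), "vertical_fov" (degrees; the focal length in pixels is half the picture's height over the tangent of half this angle, whatever the lens; pixels are square), "cx", "cy" (the principal point, pixels), "R" (3x3) and "t" (3): a world point X has camera coordinates R X + t. Camera axes: x right, y down, z forward; pixel columns grow to the right and rows downward; lengths in m; the calibration is good to about 2 mm. A picture is of the moment at which its call begins. There is no depth.
- robot.close_job(): hands the job in; it is judged then, once.
The state is a dict: "t": time; "q": joint angles; "dq": joint speeds; "joint_torque": joint torques, N m; "tool_pos": TCP position; "orientation": TCP orientation; "force": force on the tool from outside, world axes, zero at the start; "wrist_torque": the same for the moment, N m; "opening": finger opening in m; "gripper_force": force on a finger pad.
Only numpy, scipy, OpenCV 4.12 (cv2) and the standard library are available. Lean on these libraries where they do the work, as an engineer would, in place of code of your own. Each camera call takes 0.05 s, during which the arm holds its last target. There are 200 camera calls.

## Working session

There is one attempt and no reset: what is moved stays moved. The work goes in short steps, Python scripts to look and compute and a tool call to move; the robot and the scene stay as the last step left them, time stands still between calls to the robot, and variables do not carry over. Pictures are saved under pics/ and viewed, at most 10 in all, crops included, and the job is handed in when it is done.

Besides the shell and the picture viewer there is one more tool, called after "Request:" by a JSON object that holds its "method" and its "body". apply_moves: Moves the arm, as the interface text tells. Its arguments: {"type":"object","properties":{"delta_pos":{"type":"array"},"twist":{"type":"array"},"gripper":{"type":"number"},"squeeze":{"type":"number"}},"required":["delta_pos","twist"]}

```bash
ls; mkdir -p pics
python3 - <<'E'
from plant import robot
import cv2,numpy as np
s=robot.read_state();print({k:np.round(v,3) for k,v in s.items()},robot.tips_ahead)
for n in("top","side"):
    c=robot.read_camera(n);cv2.imwrite(f"pics/{n}0.png",cv2.resize(c["frame"][:,:,::-1],(800,600),interpolation=cv2.INTER_CUBIC))
    np.save(f"{n}0.npy",c,allow_pickle=True)
    print(n,c["vertical_fov"],c["cx"],c["cy"],np.round(c["R"],3).tolist(),c["t"],-np.array(c["R"]).T@c["t"])
E
```

```text
pics
{'t': np.float64(0.0), 'q': array([-1.27 ,  0.131,  1.489,  0.   ,  1.523, -0.085]), 'dq': array([-0.002,  0.   ,  0.   ,  0.001, -0.   ,  0.   ]), 'joint_torque': array([ 1.0000e-03, -5.5984e+01, -4.9176e+01,  7.7000e-02,  3.5000e-02,
       -0.0000e+00]), 'tool_pos': array([ 0.226, -0.555,  0.243]), 'orientation': array([-3.081, -0.602,  0.   ]), 'force': array([-0.624, -0.454, -0.43 ]), 'wrist_torque': array([-0.001,  0.004,  0.017]), 'gripper_force': np.float64(0.0), 'opening': np.float64(0.093)} 0.025
top 43.001574831376395 254.93081578901447 187.07486506395432 [[-0.008, -1.0, -0.002], [-0.993, 0.009, -0.118], [0.118, 0.001, -0.993]] [-0.01019371  0.57622008  1.66772806] [ 0.37528338 -0.01738119  1.72403905]
side 42.95219237769564 259.7027476865691 196.58540146255126 [[0.999, -0.04, -0.004], [-0.029, -0.647, -0.762], [0.028, 0.761, -0.648]] [-0.5555904   0.05696144  1.67099693] [ 0.51033505 -1.25770882  1.12333552]
```

View pics/top0.png

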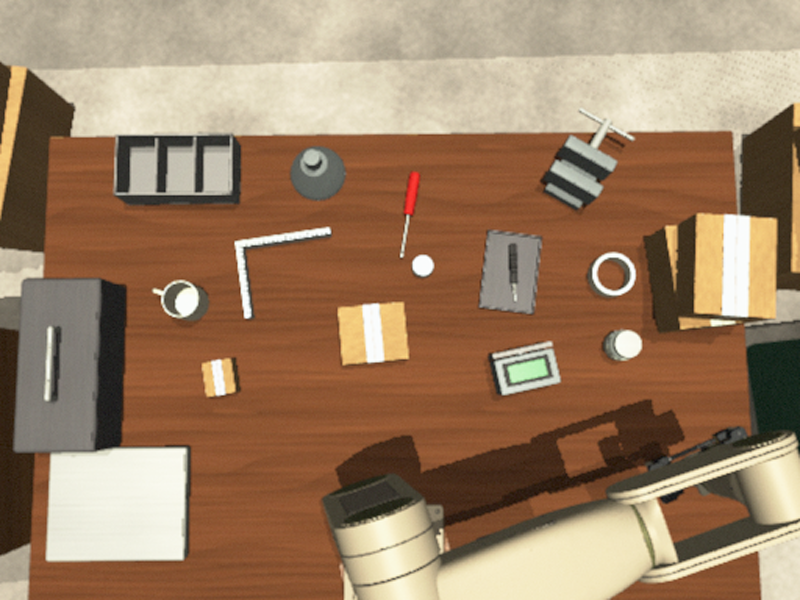

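View pics/side0.png

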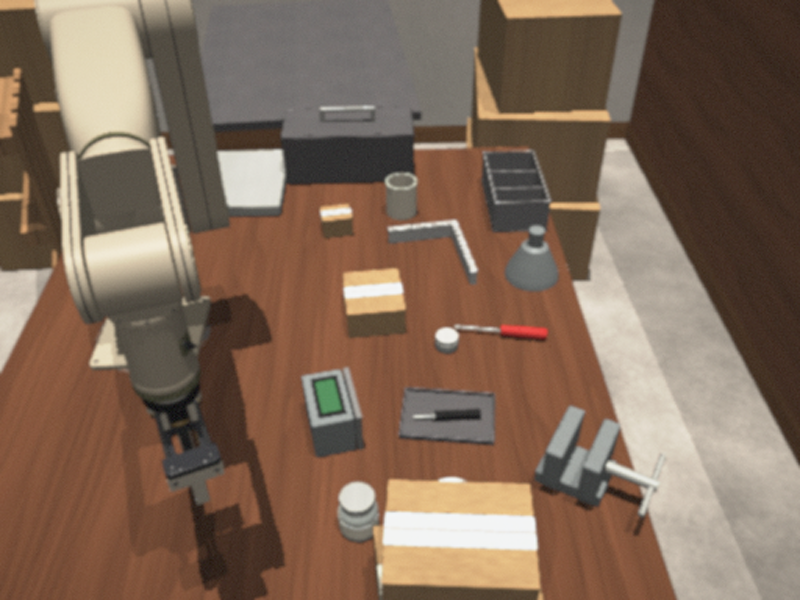

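The top view (800 px scale) shows the carton at about (373,334), the square's inner corner at (245,247), the stylus from (513,245) to (515,302), the console at (526,370), and the tin at (422,265). The side view agrees, and the tin sits right of and beyond the carton. Next I'll measure these with masks.

```bash
cat > h.py <<'E'
import numpy as np,cv2
def ray(c,uv,z):
    f=c["frame"].shape[0]/2/np.tan(np.radians(c["vertical_fov"]/2))
    R=np.array(c["R"]);o=-R.T@np.array(c["t"])
    uv=np.atleast_2d(uv).astype(float)
    d=np.c_[(uv[:,0]-c["cx"])/f,(uv[:,1]-c["cy"])/f,np.ones(len(uv))]@R
    return (o+d*((z-o[2])/d[:,2])[:,None])[:,:2]
def proj(c,X):
    f=c["frame"].shape[0]/2/np.tan(np.radians(c["vertical_fov"]/2))
    p=np.atleast_2d(X)@np.array(c["R"]).T+c["t"]
    return p[:,:2]/p[:,2:]*f+[c["cx"],c["cy"]]
def blob(mask,box):
    x0,y0,x1,y1=box;m=np.zeros_like(mask);m[y0:y1,x0:x1]=mask[y0:y1,x0:x1]
    cs=cv2.findContours(m,cv2.RETR_EXTERNAL,cv2.CHAIN_APPROX_NONE)[0]
    return max(cs,key=cv2.contourArea)
E
cat > m.py <<'E'
from h import *
c=np.load("top0.npy",allow_pickle=True).item();im=c["frame"];hsv=cv2.cvtColor(im,cv2.COLOR_RGB2HSV)
S,V=hsv[...,1].astype(int),hsv[...,2].astype(int)
k=1/1.5625;B=lambda *b:[int(v*k) for v in b]
def rep(n,mask,box,z,wh=None):
    q=blob((mask*255).astype(np.uint8),box)[:,0]
    P=ray(c,q,z).astype(np.float32)*1000
    r=cv2.minAreaRect(P);print(n,np.round(r[0],1),np.round(r[1],1),round(r[2],1));print('   ',np.round(cv2.boxPoints(r)).tolist())
rep("carton",(V>170),B(325,290,420,375),.07)
rep("smallc",(V>170),B(195,350,245,400),.055)
rep("tin",(V>170)&(S<80),B(405,250,440,285),.032)
gr=(S<70)
rep("tray",gr,B(470,222,550,322),.012)
rep("console",gr,B(480,335,570,400),.09)
rep("stylus",(V<60),B(500,238,528,290),.02)
rep("jar",gr,B(595,320,650,365),.085);rep("tape",gr,B(580,245,645,305),.045)
w=(V>140)&(S<60)
for n,b in (("far",B(262,220,335,255)),("left",B(232,258,256,325))):
    q=blob((w*255).astype(np.uint8),b)[:,0];P=ray(c,q,.04)*1000
    r=cv2.minAreaRect(P.astype(np.float32));print(n,np.round(r[0]),np.round(r[1],1),r[2],np.round(cv2.boxPoints(r)).tolist())
print("pin tip",ray(c,[515*k,302*k],.012),"mug",ray(c,[183*k,298*k],.09))
E
python3 m.py
```

```text
carton [485.6  41.6] [128.7 146.5] 4.8
    [[415.0, 109.0], [428.0, -37.0], [556.0, -26.0], [544.0, 120.0]]
smallc [392.2 379.8] [77.8 66.1] 9.4
    [[348.0, 406.0], [359.0, 341.0], [436.0, 354.0], [425.0, 419.0]]
tin [638.1 -70.3] [45.7 46.2] 89.4
    [[615.0, -93.0], [661.0, -93.0], [661.0, -48.0], [615.0, -47.0]]
tray [ 625.4 -269.1] [125.5 180.1] 82.3
    [[528.0, -319.0], [706.0, -343.0], [723.0, -219.0], [545.0, -195.0]]
console [ 404.9 -282.9] [ 91.9 139.3] 11.9
    [[346.0, -224.0], [374.0, -361.0], [464.0, -342.0], [436.0, -205.0]]
stylus [ 643.5 -268.8] [ 3.5 42.9] 88.5
    [[622.0, -270.0], [665.0, -271.0], [665.0, -268.0], [622.0, -266.0]]
jar [ 453.  -494.6] [81.1 63.7] 89.5
    [[421.0, -535.0], [484.0, -535.0], [485.0, -454.0], [421.0, -454.0]]
tape [ 612.  -489.9] [ 95.9 105.8] 25.8
    [[546.0, -463.0], [592.0, -558.0], [678.0, -517.0], [632.0, -421.0]]
far [708. 216.] [ 17.1 157.6] 8.170541763305664 [[688.0, 292.0], [710.0, 136.0], [727.0, 139.0], [705.0, 295.0]]
left [590. 330.] [136.6  17.3] 8.27449893951416 [[521.0, 328.0], [524.0, 311.0], [659.0, 331.0], [656.0, 348.0]]
pin tip [[ 0.55437629 -0.2785493 ]] mug [[0.56113647 0.45003954]]
```

```bash
cat > plan.py <<'E'
# plan.py x y z(mm, TCP) theta(deg or 'k') n : rows to reach it; tool x at yaw theta, z down
import sys,numpy as np
from scipy.spatial.transform import Rotation as Ro
from plant import robot
s=robot.read_state();M=Ro.from_rotvec(s["orientation"]).as_matrix()
th=np.degrees(np.arctan2(M[1,0],M[0,0]));p=np.array(s["tool_pos"])*1000
print("t",round(float(s["t"]),2),"now",p.round(1),"th",round(th,2),"F",np.round(s["force"],1),"q",np.round(s["q"],2),"tilt",np.round(M[:2,2],4))
if len(sys.argv)>1:
    g=np.array([float(v) for v in sys.argv[1:4]]);t2=th if sys.argv[4]=='k' else float(sys.argv[4]);n=int(sys.argv[5])
    d=(g-p)/n/10;tw=-np.radians(t2-th)/n;out=[]
    for i in range(n):
        a=np.radians(th)-tw*i
        out.append([round(d[0]*np.cos(a)+d[1]*np.sin(a),2),round(d[0]*np.sin(a)-d[1]*np.cos(a),2),round(-d[2],2)])
    print(out,"tw",round(tw,4),"step mm",np.linalg.norm(d)*10)
E
python3 plan.py 493 -53 150 98.2 12
```

```text
t 0.1 now [ 225.7 -555.4  242.7] th 22.1 F [-0.1  0.2  0.7] q [-1.27  0.13  1.49  0.    1.52 -0.09] tilt [-0.0005  0.0016]
[[np.float64(3.64), np.float64(-3.04), np.float64(0.77)], [np.float64(3.95), np.float64(-2.62), np.float64(0.77)], [np.float64(4.22), np.float64(-2.17), np.float64(0.77)], [np.float64(4.43), np.float64(-1.69), np.float64(0.77)], [np.float64(4.59), np.float64(-1.19), np.float64(0.77)], [np.float64(4.69), np.float64(-0.67), np.float64(0.77)], [np.float64(4.74), np.float64(-0.15), np.float64(0.77)], [np.float64(4.73), np.float64(0.37), np.float64(0.77)], [np.float64(4.66), np.float64(0.89), np.float64(0.77)], [np.float64(4.53), np.float64(1.4), np.float64(0.77)], [np.float64(4.35), np.float64(1.89), np.float64(0.77)], [np.float64(4.11), np.float64(2.36), np.float64(0.77)]] tw -0.1107 step mm 48.05216741201119
```

Request:
{"method": "apply_moves", "body": {"delta_pos": [[3.6,-3.0,0.5],[3.9,-2.6,0.5],[4.2,-2.2,0.5],[4.4,-1.7,0.5],[4.6,-1.2,0.5],[4.7,-0.7,0.5],[4.7,-0.1,0.5],[4.7,0.4,0.5]], "twist": [-0.11,-0.11,-0.11,-0.11,-0.11,-0.11,-0.11,-0.11], "gripper": 7}}

```text
t: 1.1
tool_pos: [0.4041, -0.2214, 0.2032]
orientation: [-2.53, -1.862, 0.0]
force: [0.7, 0.0, 0.3]
opening: 0.0699
gripper_force: 0.0
```

```bash
python3 plan.py 493 -55 150 98.2 4
```

```text
t 1.1 now [ 404.1 -221.4  203.2] th 72.72 F [0.7 0.  0.3] q [-0.61 -0.23  1.91  0.    1.46 -0.31] tilt [-0.0002  0.0001]
[[np.float64(4.63), np.float64(0.89), np.float64(1.33)], [np.float64(4.51), np.float64(1.4), np.float64(1.33)], [np.float64(4.32), np.float64(1.89), np.float64(1.33)], [np.float64(4.09), np.float64(2.35), np.float64(1.33)]] tw -0.1112 step mm 49.00944383726315
```

Request:
{"method": "apply_moves", "body": {"delta_pos": [[4.6,0.9,0.5],[4.5,1.4,1.0],[4.3,1.9,1.4],[4.1,2.4,2.4],[0,0,3.5],[0,0,3.5],[0,0,3.5],[0,0,0]], "twist": [-0.111,-0.111,-0.111,-0.111,0,0,0,0]}}

```text
t: 2.1
tool_pos: [0.4907, -0.0566, 0.0425]
orientation: [-2.057, -2.366, 0.005]
force: [-1.2, -0.3, 0.0]
opening: 0.0699
gripper_force: 0.0
```

```bash
python3 plan.py
python3 - <<'E'
from plant import robot
import cv2,numpy as np
c=robot.read_camera("wrist");cv2.imwrite("pics/w1.png",c["frame"][:,:,::-1]);c2=robot.read_camera("top");cv2.imwrite("pics/t1.png",c2["frame"][:,:,::-1])
f=c["frame"];print(c["vertical_fov"],-np.array(c["R"]).T@c["t"],np.round(c["R"],2).tolist())
E
```

```text
t 2.1 now [490.7 -56.6  42.5] th 97.97 F [-1.2 -0.3  0. ] q [-0.22  0.05  1.96 -0.    1.14 -0.36] tilt [-0.007   0.0015]
70.31894183644955 [0.48183661 0.02081832 0.18352744] [[0.99, 0.14, -0.01], [0.14, -0.95, 0.28], [0.03, -0.28, -0.96]]
```

View pics/w1.png

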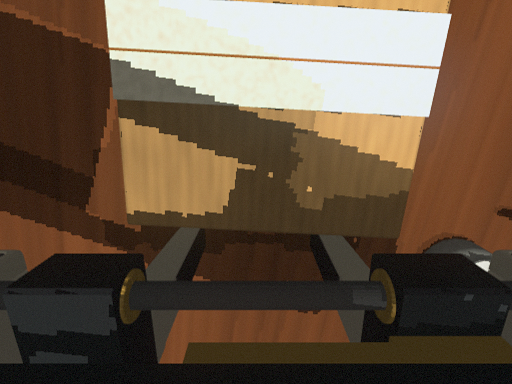

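The wrist view shows the carton's face at rows 200–235, just ahead of both fingers (columns 180 and 335), with a gap and no contact. I'll push left now.

Request:
{"method": "apply_moves", "body": {"delta_pos": [[1.2,0.8,0],[1.2,0,0],[1.6,0,0],[1.6,0,0],[1.8,0,0],[1.8,0,0],[1.6,0,0],[1.2,0,0]], "twist": [0,0,0,0,0,0,0,0]}}

```text
t: 3.2
tool_pos: [0.4848, 0.0637, 0.0455]
orientation: [-2.061, -2.371, 0.001]
force: [1.0, -5.4, 3.2]
opening: 0.07
gripper_force: 2.2
```

```bash
python3 plan.py
python3 - <<'E'
from plant import robot
import cv2,numpy as np
c=robot.read_camera("side");cv2.imwrite("pics/s2.png",cv2.resize(c["frame"][60:300,120:420,::-1],(750,600)))
E
```

```text
t 3.2 now [484.8  63.7  45.5] th 98.0 F [ 1.  -5.4  3.2] q [ 0.03  0.03  1.98 -0.    1.14 -0.11] tilt [-0.0004 -0.0001]
```

View pics/s2.png

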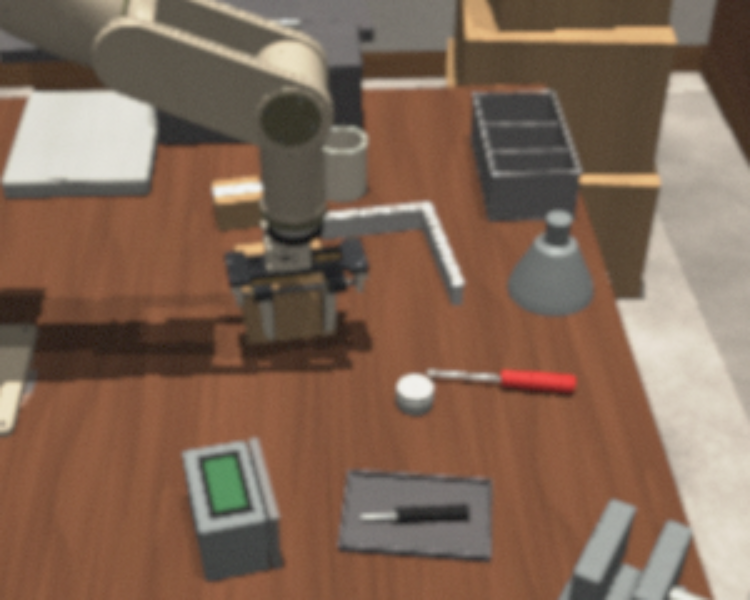

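The side crop shows the carton squarely against both fingers at (290,300), with the tin and screwdriver untouched. Next I'll back off, rise and go round to the near face.

Request:
{"method": "apply_moves", "body": {"delta_pos": [[-2.5,0,0],[-1.5,0,-3],[0,0,-5],[0,0,-2]], "twist": [0,0,0,0]}}

```text
t: 3.75
tool_pos: [0.4917, 0.0233, 0.148]
orientation: [2.062, 2.369, 0.004]
force: [-0.2, 0.4, -0.2]
opening: 0.0704
gripper_force: 0.0
```

```bash
python3 plan.py 382 130 145 8.2 9
```

```text
t 3.75 now [491.7  23.3 148. ] th 97.94 F [-0.2  0.4 -0.2] q [-0.06 -0.1   1.9   0.    1.34 -0.2 ] tilt [0.0025 0.0011]
[[np.float64(1.34), np.float64(-1.04), np.float64(0.03)], [np.float64(1.14), np.float64(-1.26), np.float64(0.03)], [np.float64(0.91), np.float64(-1.44), np.float64(0.03)], [np.float64(0.64), np.float64(-1.57), np.float64(0.03)], [np.float64(0.36), np.float64(-1.66), np.float64(0.03)], [np.float64(0.07), np.float64(-1.7), np.float64(0.03)], [np.float64(-0.23), np.float64(-1.68), np.float64(0.03)], [np.float64(-0.52), np.float64(-1.62), np.float64(0.03)], [np.float64(-0.79), np.float64(-1.51), np.float64(0.03)]] tw 0.174 step mm 16.999744632246554
```

Request:
{"method": "apply_moves", "body": {"delta_pos": [[1.3,-1.0,0],[1.1,-1.3,0],[0.9,-1.4,0],[0.6,-1.6,0],[0.4,-1.7,0],[0.1,-1.7,0],[-0.2,-1.7,0],[-0.5,-1.6,0]], "twist": [0.174,0.174,0.174,0.174,0.174,0.174,0.174,0.174]}}

```text
t: 4.75
tool_pos: [0.3924, 0.1184, 0.1448]
orientation: [-3.102, -0.488, 0.003]
force: [0.7, -0.1, 0.3]
opening: 0.07
gripper_force: 0.0
```

Request:
{"method": "apply_moves", "body": {"delta_pos": [[-0.8,-1.5,0],[0,0,4],[0,0,4],[0,0,2.2],[0,0,0]], "twist": [0.174,0,0,0,0]}}

```text
t: 5.38
tool_pos: [0.3787, 0.1292, 0.0413]
orientation: [-3.133, -0.226, 0.009]
force: [0.3, 0.3, -0.9]
opening: 0.0701
gripper_force: 0.0
```

```bash
python3 plan.py
python3 - <<'E'
from plant import robot
import cv2,numpy as np
c=robot.read_camera("wrist");cv2.imwrite("pics/w2.png",c["frame"][:,:,::-1])
E
```

```text
t 5.38 now [378.7 129.2  41.3] th 8.24 F [ 0.3  0.3 -0.9] q [ 0.2  -0.22  2.21  0.    1.15  1.63] tilt [-0.0058 -0.0003]
```

View pics/w2.png

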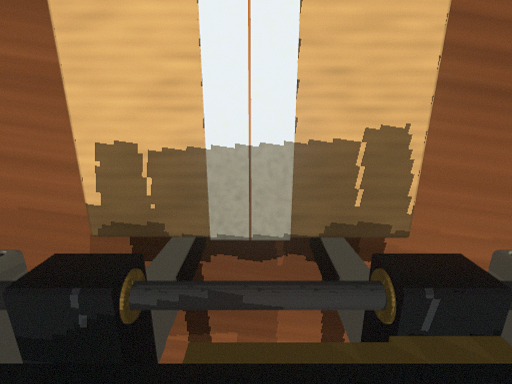

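The wrist view shows the carton centred between the fingers, tape at column 250 and near edge at row 237. I'll push it forward.

Request:
{"method": "apply_moves", "body": {"delta_pos": [[1.2,0,0],[1.2,0,0],[1.6,0,0],[1.8,0,0],[1.8,0,0],[1.8,0,0],[1.8,0,0],[1.8,0,0]], "twist": [0,0,0,0,0,0,0,0]}}

```text
t: 6.42
tool_pos: [0.5114, 0.1481, 0.0442]
orientation: [-3.133, -0.225, -0.0]
force: [-5.3, -0.4, 4.7]
opening: 0.07
gripper_force: 2.4
```

Request:
{"method": "apply_moves", "body": {"delta_pos": [[1.8,0,0],[1.8,0,0],[1.2,0,0],[0.8,0,0],[0,0,0]], "twist": [0,0,0,0,0]}}

```text
t: 7.05
tool_pos: [0.5664, 0.1561, 0.0439]
orientation: [-3.133, -0.225, -0.002]
force: [0.5, 0.3, -0.2]
opening: 0.0703
gripper_force: 0.0
```

```bash
python3 plan.py
python3 - <<'E'
from plant import robot
import cv2,numpy as np
c=robot.read_camera("wrist");cv2.imwrite("pics/w3.png",c["frame"][:,:,::-1]);np.save("w3.npy",c,allow_pickle=True)
E
```

```text
t 7.05 now [566.4 156.1  43.9] th 8.23 F [ 0.5  0.3 -0.2] q [0.18 0.28 1.7  0.   1.16 1.61] tilt [0.0014 0.0003]
```

View pics/w3.png

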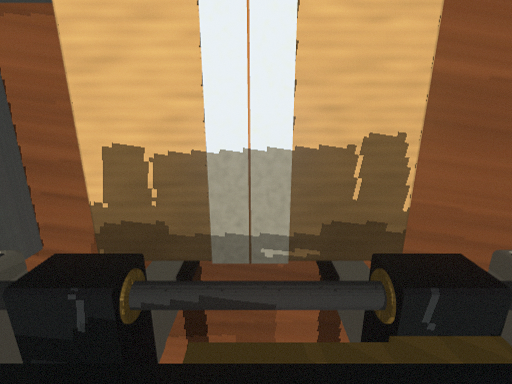

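The carton is carried straight: near edge at row 263, left fence visible at columns 0–40. Back off, rise and go to its right face.

Request:
{"method": "apply_moves", "body": {"delta_pos": [[-2.5,0,0],[-1.0,0,-3],[0,0,-5],[0,0,-2]], "twist": [0,0,0,0]}}

```text
t: 7.6
tool_pos: [0.5325, 0.1512, 0.1473]
orientation: [-3.133, -0.226, -0.009]
force: [-0.2, 0.6, -0.3]
opening: 0.0699
gripper_force: 0.0
```

```bash
python3 plan.py 650 67 145 98.2 9
```

```text
t 7.6 now [532.5 151.2 147.3] th 8.24 F [-0.2  0.6 -0.3] q [0.18 0.07 1.74 0.   1.33 1.61] tilt [0.0056 0.0011]
[[np.float64(1.16), np.float64(1.11), np.float64(0.03)], [np.float64(0.95), np.float64(1.3), np.float64(0.03)], [np.float64(0.71), np.float64(1.44), np.float64(0.03)], [np.float64(0.45), np.float64(1.54), np.float64(0.03)], [np.float64(0.17), np.float64(1.6), np.float64(0.03)], [np.float64(-0.11), np.float64(1.6), np.float64(0.03)], [np.float64(-0.38), np.float64(1.56), np.float64(0.03)], [np.float64(-0.65), np.float64(1.47), np.float64(0.03)], [np.float64(-0.89), np.float64(1.33), np.float64(0.03)]] tw -0.1745 step mm 16.06970114727794
```

Request:
{"method": "apply_moves", "body": {"delta_pos": [[1.2,1.1,0],[1.0,1.3,0],[0.7,1.4,0],[0.4,1.5,0],[0.2,1.6,0],[-0.1,1.6,0],[-0.4,1.6,0],[-0.6,1.5,0]], "twist": [-0.174,-0.174,-0.174,-0.174,-0.174,-0.174,-0.174,-0.174]}}

```text
t: 8.6
tool_pos: [0.6362, 0.0766, 0.1427]
orientation: [-2.253, -2.188, 0.001]
force: [0.3, -0.6, 0.1]
opening: 0.0701
gripper_force: 0.0
```

Request:
{"method": "apply_moves", "body": {"delta_pos": [[-0.9,1.3,0],[0,0,4],[0,0,4],[0,0,2.1],[0,0,0]], "twist": [-0.178,0,0,0,0]}}

```text
t: 9.22
tool_pos: [0.647, 0.0675, 0.0403]
orientation: [-2.055, -2.372, 0.004]
force: [0.7, -0.3, -1.0]
opening: 0.0701
gripper_force: 0.0
```

```bash
python3 plan.py
python3 - <<'E'
from plant import robot
import cv2,numpy as np
c=robot.read_camera("wrist");cv2.imwrite("pics/w4.png",c["frame"][:,:,::-1]);np.save("w4.npy",c,allow_pickle=True)
E
```

```text
t 9.22 now [647.   67.5  40.3] th 98.2 F [ 0.7 -0.3 -1. ] q [ 0.03  0.44  1.5   0.    1.2  -0.12] tilt [-0.0042 -0.0001]
```

View pics/w4.png

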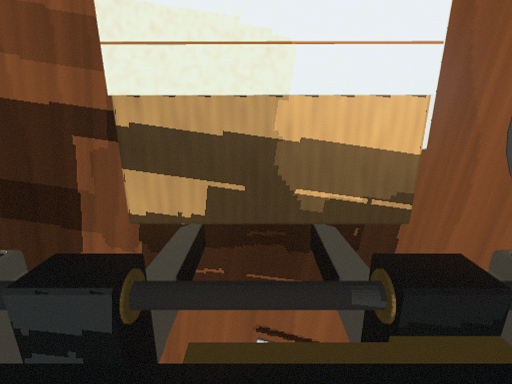

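The wrist view shows the carton's right face at row 222 centred ahead of the fingers, with the far fence's end visible at (428,130). I'll push left to just short of the fence.

Request:
{"method": "apply_moves", "body": {"delta_pos": [[1.2,0,0],[1.2,0,0],[1.6,0,0],[1.8,0,0],[1.6,0,0],[1.2,0,0],[0.8,0,0],[0.6,0,0]], "twist": [0,0,0,0,0,0,0,0]}}

```text
t: 10.28
tool_pos: [0.6344, 0.1668, 0.0426]
orientation: [2.057, 2.375, -0.0]
force: [0.2, -4.8, 3.8]
opening: 0.0696
gripper_force: 2.4
```

Request:
{"method": "apply_moves", "body": {"delta_pos": [[0.3,0,0],[0.2,0,0],[0.2,0,0]], "twist": [0,0,0]}}

```text
t: 10.65
tool_pos: [0.6335, 0.1726, 0.0425]
orientation: [2.057, 2.374, -0.002]
force: [0.0, -13.6, 4.7]
opening: 0.0701
gripper_force: 6.6
```

Request:
{"method": "apply_moves", "body": {"delta_pos": [[0.2,0,0],[0.0,0,0]], "twist": [0,0]}}

```text
t: 10.9
tool_pos: [0.6335, 0.1725, 0.0425]
orientation: [2.057, 2.372, -0.005]
force: [0.1, -16.9, 4.8]
opening: 0.0701
gripper_force: 8.0
```

Force rose to 17 N with no motion, so the carton is on the left fence. Now back off and go round for the final forward push.

Request:
{"method": "apply_moves", "body": {"delta_pos": [[-2.5,0,0],[-1.0,0,-3],[0,0,-5],[0,0,-2]], "twist": [0,0,0,0]}}

```text
t: 11.4
tool_pos: [0.6395, 0.1415, 0.1457]
orientation: [2.056, 2.373, 0.006]
force: [0.1, 0.5, 0.7]
opening: 0.0702
gripper_force: 0.0
```

```bash
python3 plan.py 534 237 145 8.2 9
```

```text
t 11.4 now [639.5 141.5 145.7] th 98.19 F [0.1 0.5 0.7] q [ 0.14  0.33  1.43  0.    1.37 -0.  ] tilt [0.0037 0.0017]
[[np.float64(1.22), np.float64(-1.01), np.float64(0.01)], [np.float64(1.02), np.float64(-1.21), np.float64(0.01)], [np.float64(0.8), np.float64(-1.36), np.float64(0.01)], [np.float64(0.55), np.float64(-1.48), np.float64(0.01)], [np.float64(0.28), np.float64(-1.56), np.float64(0.01)], [np.float64(0.01), np.float64(-1.58), np.float64(0.01)], [np.float64(-0.27), np.float64(-1.56), np.float64(0.01)], [np.float64(-0.53), np.float64(-1.49), np.float64(0.01)], [np.float64(-0.78), np.float64(-1.37), np.float64(0.01)]] tw 0.1745 step mm 15.8103734380456
```

Request:
{"method": "apply_moves", "body": {"delta_pos": [[1.2,-1.0,0],[1.0,-1.2,0],[0.8,-1.4,0],[0.5,-1.5,0],[0.3,-1.6,0],[0,-1.6,0],[-0.3,-1.6,0],[-0.5,-1.5,0]], "twist": [0.174,0.174,0.174,0.174,0.174,0.174,0.174,0.174]}}

```text
t: 12.4
tool_pos: [0.5415, 0.2264, 0.1413]
orientation: [-3.102, -0.495, 0.003]
force: [-0.7, -0.4, -0.0]
opening: 0.0697
gripper_force: 0.0
```

Request:
{"method": "apply_moves", "body": {"delta_pos": [[-0.8,-1.4,0],[0,0,4],[0,0,4],[0,0,2.1],[0.8,0,0],[0.8,0,0],[0.6,0,0],[0.3,0,0]], "twist": [0.178,0,0,0,0,0,0,0]}}

```text
t: 13.4
tool_pos: [0.5563, 0.2401, 0.0426]
orientation: [-3.133, -0.225, -0.0]
force: [-5.2, -0.4, 4.0]
opening: 0.07
gripper_force: 2.4
```

Request:
{"method": "apply_moves", "body": {"delta_pos": [[0.2,0,0],[0.2,0,0],[0.2,0,0]], "twist": [0,0,0]}}

```text
t: 13.78
tool_pos: [0.5598, 0.2406, 0.0416]
orientation: [3.133, 0.226, -0.007]
force: [-21.1, -3.1, 15.7]
opening: 0.0697
gripper_force: 10.6
```

Request:
{"method": "apply_moves", "body": {"delta_pos": [[-1.5,0,0],[-2.0,0,0],[0,0,-5],[0,0,-6],[0,0,-6],[0,5,-6],[0,6,-3],[0,6,0]], "twist": [0,0,0,0,0,0,0,0]}}

```text
t: 14.78
tool_pos: [0.5515, 0.0803, 0.2918]
orientation: [3.133, 0.228, 0.013]
force: [0.8, 0.2, -0.7]
opening: 0.0701
gripper_force: 0.0
```

```bash
python3 plan.py 490 -275 300 11 8
```

```text
t 14.78 now [551.5  80.3 291.8] th 8.31 F [ 0.8  0.2 -0.7] q [ 0.05 -0.01  1.55 -0.    1.6   1.48] tilt [0.0083 0.0003]
[[np.float64(-1.4), np.float64(4.28), np.float64(-0.1)], [np.float64(-1.43), np.float64(4.28), np.float64(-0.1)], [np.float64(-1.45), np.float64(4.27), np.float64(-0.1)], [np.float64(-1.48), np.float64(4.26), np.float64(-0.1)], [np.float64(-1.5), np.float64(4.25), np.float64(-0.1)], [np.float64(-1.53), np.float64(4.24), np.float64(-0.1)], [np.float64(-1.55), np.float64(4.23), np.float64(-0.1)], [np.float64(-1.58), np.float64(4.22), np.float64(-0.1)]] tw -0.0059 step mm 45.08756968738092
```

Request:
{"method": "apply_moves", "body": {"delta_pos": [[-1.4,4.3,0],[-1.4,4.3,0],[-1.5,4.3,0],[-1.5,4.3,0],[-1.5,4.2,0],[-1.5,4.2,0],[-1.5,4.2,0],[-1.5,3.5,0]], "twist": [-0.006,-0.006,-0.006,-0.006,-0.006,-0.006,-0.006,-0.006], "gripper": 4}}

```text
t: 15.78
tool_pos: [0.4873, -0.2686, 0.2878]
orientation: [3.126, 0.3, 0.002]
force: [0.7, -0.4, 0.2]
opening: 0.0401
gripper_force: 0.0
```

Request:
{"method": "apply_moves", "body": {"delta_pos": [[0,0,0],[0,0,0]], "twist": [0,0]}}

```text
t: 16.02
tool_pos: [0.4876, -0.2663, 0.2876]
orientation: [3.127, 0.3, 0.001]
force: [-0.1, 0.7, 0.1]
opening: 0.0401
gripper_force: 0.0
```

```bash
python3 plan.py
python3 - <<'E'
from plant import robot
import cv2,numpy as np
from h import *
c=robot.read_camera("wrist");np.save("w5.npy",c,allow_pickle=True)
t=robot.read_camera("top");np.save("top1.npy",t,allow_pickle=True)
a=cv2.resize(c["frame"],(800,600));cv2.imwrite("pics/w5.png",a[:,:,::-1])
cv2.imwrite("pics/t5.png",cv2.resize(t["frame"][135:225,130:280],(750,450),interpolation=cv2.INTER_CUBIC)[:,:,::-1])
E
```

```text
t 16.02 now [ 487.6 -266.3  287.6] th 10.96 F [-0.1  0.7  0.1] q [-0.59 -0.    1.55  0.    1.6   0.79] tilt [0.0006 0.    ]
```

View pics/w5.png

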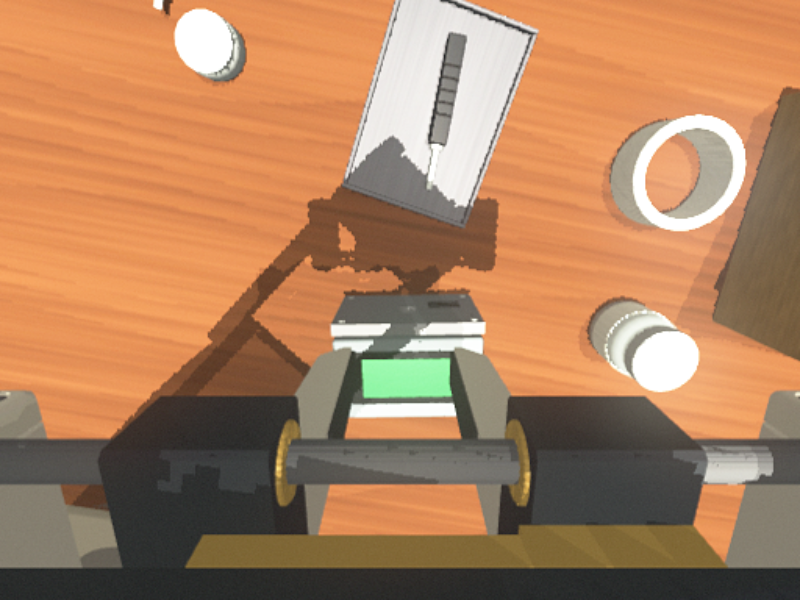

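View pics/t5.png

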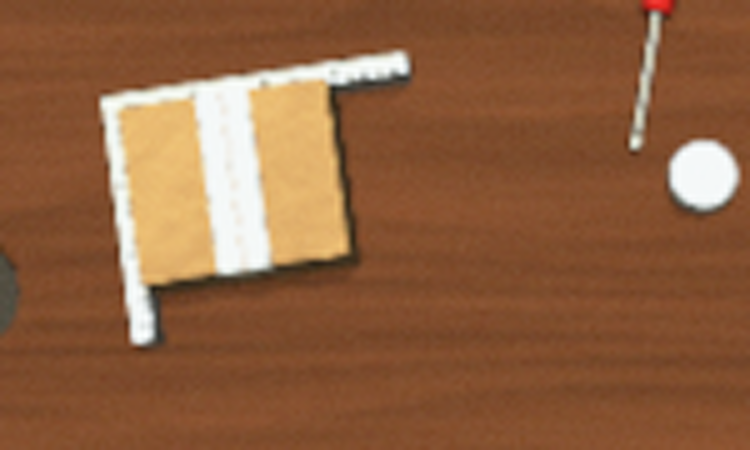

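The wrist view shows the stylus grip from (456,35) to (438,145) with the pin tip at (430,187). The console's face top edge is at row 322, columns 332–485, with the hole near (408,308). The top crop shows the carton in the square's corner, parallel to both fences. Next I'll refine the numbers.

```bash
cat > m2.py <<'E'
from h import *
c=np.load("w5.npy",allow_pickle=True).item();im=c["frame"];hsv=cv2.cvtColor(im,cv2.COLOR_RGB2HSV)
S,V=hsv[...,1].astype(int),hsv[...,2].astype(int);g=cv2.cvtColor(im,cv2.COLOR_RGB2GRAY).astype(float)
print("cam",-np.array(c["R"]).T@c["t"])
k=.64
# console top front edge: strongest dark->light step per column
cols=np.arange(int(340*k),int(478*k));d=np.diff(g[190:214],axis=0)[:, cols]
r=190+d.argmax(0)+1.0
l=np.polyfit(cols,r,1);ok=abs(np.polyval(l,cols)-r)<1.2;l=np.polyfit(cols[ok],r[ok],1);print("edge",l,ok.mean())
b=blob(((V>150)&(S<50)).astype(np.uint8)*255,[205,198,318,214])[:,0];u0,u1=b[:,0].min(),b[:,0].max();print("strip cols",u0,u1)
E=ray(c,[[u0,np.polyval(l,u0)],[u1+1,np.polyval(l,u1)]],.09)*1000;print("edge world",E.round(1),"len",np.linalg.norm(E[1]-E[0]),"mid",E.mean(0),"normal deg",np.degrees(np.arctan2(E[0,1]-E[1,1],E[0,0]-E[1,0]))-90)
# foot edge of the face
print("face patch");print(g[186:208,248:276:1].astype(int))
# stylus
dark=((V<135)).astype(np.uint8)*255
x0,y0,x1,y1=[int(v*k) for v in (420,25,475,150)]
q=blob(dark,[x0,y0,x1,y1])[:,0]
P=ray(c,q,.016)*1000;r=cv2.minAreaRect(P.astype(np.float32));print("grip",r,np.round(cv2.boxPoints(r)).tolist())
print("tip",ray(c,[430*k,187*k],.012)*1000,"pin root",ray(c,[437*k,146*k],.012)*1000)
T=np.load("top1.npy",allow_pickle=True).item();H=cv2.cvtColor(T["frame"],cv2.COLOR_RGB2HSV)
q=blob(((H[...,2]>170)&(H[...,1]>90)).astype(np.uint8)*255,[145,145,205,195])[:,0]
print(cv2.minAreaRect((ray(T,q,.07)*1000).astype(np.float32)))
E
python3 m2.py
```

```text
cam [ 0.56530402 -0.25124366  0.42853417]
edge [-9.66258354e-03  2.09381586e+02] 0.6477272727272727
strip cols 265 310
edge world [[ 450.5 -283.8]
 [ 462.6 -343. ]] len 60.428917032488336 mid [ 456.56229626 -313.42771114] normal deg 11.551870213209497
face patch
[[103 104  98  65  68  70  69  69  77  97  94  95  96  85  73  74  75  76
   74  77  71  71  72  71  82 105  69  70]
 [ 72  71  74  72  72  73  70  74  78  94  94  95  93  80  70  77  74  72
   70  69  72  74  72  70  75  70  74  76]
 [ 77  77  80  81  77  78  81  80  87  99  97  96  94  86  79  79  80  81
   82  79  79  83  88  86  88  83  82  86]
 [ 94  91  90  89  90  94  90  92  93 101  97  99 103  97  94  89  90  92
   91  93  90  93  95  92  94  95  92  98]
 [ 92  93  93  93  96  94  94  96  97  96  97 101  99 100  97  97  94  96
   98  97  98  98  94  96  96  93  96  94]
 [ 97  95  96  94  95  97  94  97  97  95  97 100 100 102 102 101  94  97
   95  96  96  97  96  97  94  95  95 100]
 [ 92  98  95  92  96  96  97  95  93  96  93  99 101  98 100 100  99  94
   94  96  97  94  97  96  95  97  94  92]
 [ 95  95  95  96 
[... 1386 characters left out ...]
 [ 96  98  98  95  96  99  98  97 101  99  99  97  99  98 100  98  98 100
  100 101 102 103 104 100  98  95  95  96]
 [ 86  92  95  97  98  97  94  99  92  99  95  99  99  99  96 101 100 102
  111 109 106 105 109 108 109  98  93 108]
 [238 230 100 104 106 107 109 110 106 109 107 109 109 111 108 109 109 110
  117 147 145 144 143 144 138 101 140 242]]
grip ((643.7314453125, -275.47998046875), (89.69820404052734, 16.893476486206055), 0.5343484878540039) [[599.0, -267.0], [599.0, -284.0], [689.0, -284.0], [688.0, -267.0]]
tip [[ 560.49716389 -279.12175869]] pin root [[ 597.46966185 -277.83879719]]
((636.824951171875, 208.95529174804688), (123.2558364868164, 53.53000259399414), 8.192668914794922)
```

Run:
```python
from h import *
c=np.load("w5.npy",allow_pickle=True).item();im=c["frame"];g=cv2.cvtColor(im,cv2.COLOR_RGB2GRAY).astype(int)
print(g[203:215,207:219]);print(g[203:212,304:316])
for e in ([[212.5,207.4],[311,206.5]],):
    E=ray(c,e,.09)*1000;m=E.mean(0);L=np.linalg.norm(E[1]-E[0]);a=np.degrees(np.arctan2(E[0,1]-E[1,1],E[0,0]-E[1,0]))-90
    print(E.round(1),L,m,a,proj(c,[[m[0]/1000,m[1]/1000,.05]]),"foot",proj(c,np.c_[E/1000,[0,0]]))
T=np.load("top0.npy",allow_pickle=True).item();print("top view proj of edge",proj(T,np.c_[E/1000,[.09,.09]])*1.5625, proj(T,[[.5605,-.279,.012],[.6437,-.2755,.02]])*1.5625)
```

```text
[[158 157 154 157 153 158 141  96  91  98  90  90]
 [153 156 158 157 159 155 118  92  95  94 101  99]
 [146 147 147 152 152 139  92  92  95 122 201 217]
 [142 143 142 142 138 108  83  89  86 108 165 173]
 [141 141 140 149 167 159 157 155 157 155 155 156]
 [140 143 141 140 182 248 244 244 243 242 242 242]
 [140 142 140 135 181 254 251 251 250 251 251 251]
 [144 146 144 140 183 254 249 248 248 248 248 248]
 [152 150 149 145 183 254 249 248 247 247 247 248]
 [153 155 155 151 181 247 250 247 247 248 248 248]
 [155 152 157 153 178 244 251 249 250 250 249 250]
 [156 157 156 153 172 234 247 246 242 243 242 240]]
[[110 107 100 107 127 164 172 169 169 169 170 172]
 [251 169  99  99 111 153 173 170 170 169 171 170]
 [206 132  89  88  91 112 155 171 167 169 168 172]
 [222 227 228 230 237 255 237 170 172 172 170 171]
 [255 255 255 255 255 255 241 168 174 175 176 177]
 [255 255 255 255 255 255 232 168 173 175 176 175]
 [254 254 254 254 255 255 230 168 173 173 173 174]
 [254 254 254 254 255 255 229 168 173 173 174 174]
 [255 255 255 255 255 255 228 166 171 175 169 172]]
[[ 436.6 -216.2]
 [ 462.5 -343.1]] 129.47986132898626 [ 449.51588247 -279.63594891] 11.532799857750405 [[261.29723527 197.81691939]] foot [[221.20144953 188.98834585]
 [300.56058524 188.24883122]]
top view proj of edge [[492.77947366 353.16150824]
 [551.69194387 340.54962534]] [[515.12755057 299.30433753]
 [513.13494906 262.38686118]]
```

```bash
python3 plan.py 643.7 -275.5 110 1.5 6
```

```text
t 16.12 now [ 487.8 -265.6  287.7] th 11.05 F [-0.2 -0.4 -0.1] q [-0.59 -0.01  1.55  0.    1.6   0.79] tilt [ 0.0005 -0.    ]
[[np.float64(2.52), np.float64(0.66), np.float64(2.96)], [np.float64(2.54), np.float64(0.59), np.float64(2.96)], [np.float64(2.55), np.float64(0.52), np.float64(2.96)], [np.float64(2.56), np.float64(0.45), np.float64(2.96)], [np.float64(2.58), np.float64(0.38), np.float64(2.96)], [np.float64(2.59), np.float64(0.31), np.float64(2.96)]] tw 0.0278 step mm 39.43071806222176
```

Request:
{"method": "apply_moves", "body": {"delta_pos": [[2.5,0.7,2.9],[2.5,0.6,2.9],[2.6,0.5,3.0],[2.6,0.5,3.0],[2.6,0.4,3.0],[2.6,0.3,3.0],[0,0,0],[0,0,0]], "twist": [0.028,0.028,0.028,0.028,0.028,0.028,0,0]}}

```text
t: 17.12
tool_pos: [0.6444, -0.2768, 0.1104]
orientation: [3.141, 0.04, 0.001]
force: [0.0, -0.1, 0.0]
opening: 0.0399
gripper_force: 0.0
```

```bash
python3 plan.py 643.7 -275.5 60 1.5 1
python3 - <<'E'
from plant import robot
from h import *
c=robot.read_camera("wrist");np.save("w6.npy",c,allow_pickle=True);cv2.imwrite("pics/w6.png",c["frame"][:,:,::-1])
im=c["frame"];V=im.max(2)
print(proj(c,[[.6437-.045,-.2755,.02],[.6437+.045,-.2755,.02],[.6437,-.2755,.02]]))
# grip visible ahead of fingers: dark run per row
for r in range(60,260,20):
    m=np.where(V[r,180:340]<120)[0]+180; print(r,m.min() if len(m) else None,m.max() if len(m) else None,len(m))
E
```

```text
t 17.12 now [ 644.4 -276.8  110.4] th 1.46 F [ 0.  -0.1  0. ] q [-0.48  0.49  1.3  -0.    1.35  1.07] tilt [ 0.0004 -0.0003]
[[np.float64(-0.06), np.float64(-0.13), np.float64(5.04)]] tw -0.0008 step mm 50.39327951488158
[[254.79960258 250.38621586]
 [257.25961488 155.14035026]
 [255.96631834 205.2137373 ]]
60 None None 0
80 None None 0
100 None None 0
120 196 253 34
140 190 330 7
160 189 326 26
180 187 322 32
200 180 328 131
220 180 315 111
240 185 294 55
```

Run:
```python
from h import *
c=np.load("w6.npy",allow_pickle=True).item();V=c["frame"].max(2)
for r in range(140,256,8):
    m=np.where(V[r,225:290]<120)[0]+225
    print(r,(m.min(),m.max(),len(m)) if len(m) else None,(ray(c,[[m.min(),r],[m.max()+1,r]],.02)*1000).round(1).tolist() if len(m) else '')
```

```text
140 None 
148 None 
156 (np.int64(247), np.int64(266), 20) [[687.7, -266.8], [688.2, -283.8]]
164 (np.int64(247), np.int64(266), 20) [[680.9, -266.9], [681.3, -284.1]]
172 (np.int64(247), np.int64(266), 20) [[673.9, -267.0], [674.3, -284.3]]
180 (np.int64(225), np.int64(266), 22) [[666.2, -247.9], [667.2, -284.6]]
188 (np.int64(247), np.int64(285), 39) [[659.5, -267.2], [660.4, -301.5]]
196 (np.int64(225), np.int64(289), 65) [[651.6, -247.8], [653.1, -305.5]]
204 (np.int64(225), np.int64(289), 60) [[644.1, -247.8], [645.6, -305.9]]
212 (np.int64(225), np.int64(289), 65) [[636.5, -247.7], [638.0, -306.4]]
220 (np.int64(225), np.int64(289), 64) [[628.7, -247.6], [630.3, -306.8]]
228 (np.int64(225), np.int64(289), 43) [[620.8, -247.6], [622.4, -307.3]]
236 (np.int64(225), np.int64(289), 40) [[612.8, -247.5], [614.4, -307.8]]
244 (np.int64(225), np.int64(289), 45) [[604.6, -247.5], [606.2, -308.3]]
252 (np.int64(225), np.int64(289), 23) [[596.3, -247.4], [597.9, -308.8]]
```

Request:
{"method": "apply_moves", "body": {"delta_pos": [[0,0,3],[0,0,2.5],[0,0,1.5],[0,0,0.9],[0,0,0],[0,0,0]], "twist": [0,0,0,0,0,0]}}

```text
t: 17.92
tool_pos: [0.6448, -0.2779, 0.0319]
orientation: [3.141, 0.037, 0.002]
force: [0.7, 0.2, 0.6]
opening: 0.0401
gripper_force: 0.0
```

Request:
{"method": "apply_moves", "body": {"delta_pos": [[0,0,0],[0,0,0],[0,0,0],[0,0,0],[0,0,0]], "twist": [0,0,0,0,0], "gripper": 0, "squeeze": 25}}

```text
t: 18.55
tool_pos: [0.6442, -0.2776, 0.0308]
orientation: [3.141, 0.037, 0.0]
force: [-0.7, 0.7, 1.7]
opening: 0.0154
gripper_force: 25.0
```

```bash
python3 plan.py
```

```text
t 18.55 now [ 644.2 -277.6   30.8] th 1.37 F [-0.7  0.7  1.7] q [-0.48  0.57  1.34  0.    1.23  1.07] tilt [ 0.0003 -0.0001]
```

Request:
{"method": "apply_moves", "body": {"delta_pos": [[0,0,-2],[0,0,-3],[0,0,-3]], "twist": [0,0,0]}}

```text
t: 18.92
tool_pos: [0.6442, -0.2776, 0.1127]
orientation: [3.141, 0.037, 0.001]
force: [0.1, -0.6, -0.5]
opening: 0.0159
gripper_force: 25.0
```

```bash
python3 plan.py 557.3 -257.7 110 11.53 4
```

```text
t 18.93 now [ 644.2 -277.6  112.7] th 1.36 F [ 0.1 -0.6 -0.5] q [-0.48  0.49  1.3  -0.    1.35  1.07] tilt [ 0.0005 -0.0003]
[[np.float64(-2.16), np.float64(-0.55), np.float64(0.07)], [np.float64(-2.13), np.float64(-0.65), np.float64(0.07)], [np.float64(-2.1), np.float64(-0.74), np.float64(0.07)], [np.float64(-2.07), np.float64(-0.83), np.float64(0.07)]] tw -0.0444 step mm 22.297787819469495
```

Request:
{"method": "apply_moves", "body": {"delta_pos": [[-2.2,-0.5,0],[-2.1,-0.7,0],[-2.1,-0.7,0],[-2.1,-0.8,0],[0,0,2],[0,0,2.2],[0,0,0],[0,0,0]], "twist": [-0.045,-0.045,-0.045,-0.044,0,0,0,0]}}

```text
t: 19.92
tool_pos: [0.5574, -0.2585, 0.0689]
orientation: [3.125, 0.318, 0.0]
force: [1.0, -0.0, -0.9]
opening: 0.0159
gripper_force: 25.0
```

```bash
python3 plan.py 557.3 -257.7 68.8 11.53 1
python3 - <<'E'
from plant import robot
from h import *
c=robot.read_camera("wrist");np.save("w7.npy",c,allow_pickle=True)
s=robot.read_camera("side");np.save("s7.npy",s,allow_pickle=True)
im=c["frame"];pw=proj(c,[[.4495,-.2796,.05]])[0];ps=proj(s,[[.4495,-.2796,.05]])[0];print(pw,ps)
a=cv2.resize(im[190:384,150:370],(500,440),interpolation=cv2.INTER_CUBIC)
u,v=ps.astype(int);b=cv2.resize(s["frame"][v-40:v+40,u-27:u+27],(297,440),interpolation=cv2.INTER_CUBIC)
cv2.imwrite("pics/w7.png",np.hstack([a,b])[:,:,::-1])
E
```

```text
t 19.93 now [ 557.4 -258.5   68.9] th 11.61 F [ 1.  -0.  -0.9] q [-0.52  0.31  1.61  0.    1.22  0.85] tilt [ 0.0003 -0.0001]
[[np.float64(0.0), np.float64(-0.08), np.float64(0.01)]] tw 0.0013 step mm 0.8537760520911988
[255.73835144 372.75656938] [227.31508887 259.91462518]
```

View pics/w7.png

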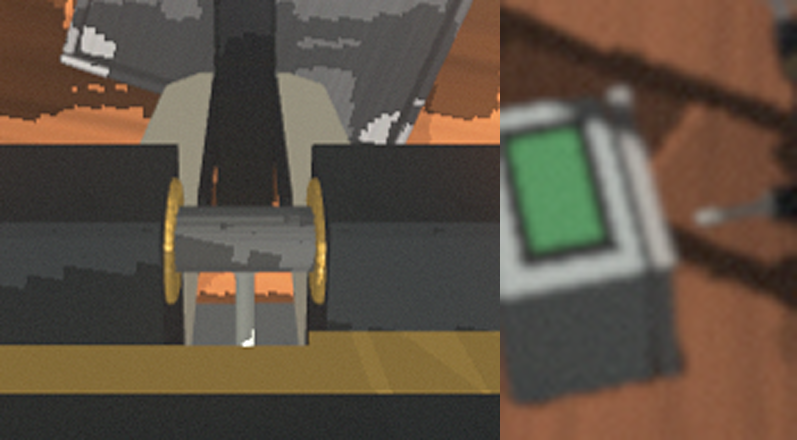

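The last picture shows the stylus held level and straight. Its tip, at (700,215) in the right-hand crop, is just in front of the face and at hole height. Now insert it.

Request:
{"method": "apply_moves", "body": {"delta_pos": [[-0.6,-0.1,0],[-0.8,0,0],[-0.6,0,0],[-0.4,0,0],[-0.3,0,0],[0,0,0]], "twist": [0,0,0,0,0,0]}}

```text
t: 20.78
tool_pos: [0.5301, -0.2629, 0.0686]
orientation: [-3.125, -0.318, -0.0]
force: [0.4, 0.6, -0.4]
opening: 0.0159
gripper_force: 25.0
```

Request:
{"method": "apply_moves", "body": {"delta_pos": [[-0.2,0,0],[-0.2,0,0],[0,0,0]], "twist": [0,0,0]}}

```text
t: 21.15
tool_pos: [0.5265, -0.2637, 0.0687]
orientation: [3.125, 0.318, 0.001]
force: [1.3, 0.2, -0.1]
opening: 0.0159
gripper_force: 25.0
```

Request:
{"method": "apply_moves", "body": {"delta_pos": [[-0.2,0,0],[-0.2,0,0],[0,0,0]], "twist": [0,0,0]}}

```text
t: 21.52
tool_pos: [0.5228, -0.2645, 0.0689]
orientation: [3.125, 0.318, 0.002]
force: [4.8, 0.7, 0.7]
opening: 0.0159
gripper_force: 25.0
```

Request:
{"method": "apply_moves", "body": {"delta_pos": [[-0.2,0,0],[0,0,0]], "twist": [0,0]}}

```text
t: 21.78
tool_pos: [0.5215, -0.2649, 0.0692]
orientation: [3.125, 0.318, 0.004]
force: [6.8, 2.0, -1.5]
opening: 0.016
gripper_force: 25.0
```

Request:
{"method": "apply_moves", "body": {"delta_pos": [[-0.2,0,0],[0,0,0]], "twist": [0,0]}}

```text
t: 22.02
tool_pos: [0.5212, -0.2651, 0.0699]
orientation: [3.124, 0.318, 0.009]
force: [12.3, 3.3, -1.3]
opening: 0.0157
gripper_force: 25.0
```

Request:
{"method": "apply_moves", "body": {"delta_pos": [[-0.2,0,0],[0,0,0]], "twist": [0,0]}}

```text
t: 22.28
tool_pos: [0.5208, -0.2654, 0.0707]
orientation: [3.124, 0.318, 0.014]
force: [18.8, 5.7, -1.7]
opening: 0.0158
gripper_force: 25.0
```

The force stiffened to 19 N with motion stalled about 6 mm after contact, so the button is fully in. Retracting.

Request:
{"method": "apply_moves", "body": {"delta_pos": [[0.8,0,0],[1.5,0,0],[2.0,0,0],[0,0,-2.5],[0,0,-2.5],[0,0,0]], "twist": [0,0,0,0,0,0]}}

```text
t: 23.02
tool_pos: [0.5601, -0.2578, 0.1206]
orientation: [3.123, 0.318, 0.004]
force: [1.5, -0.4, -0.2]
opening: 0.0157
gripper_force: 25.0
```

```bash
python3 plan.py 644 -277.3 115 1.4 5
```

```text
t 23.02 now [ 560.1 -257.8  120.6] th 11.62 F [ 1.5 -0.4 -0.2] q [-0.51  0.26  1.57 -0.    1.31  0.85] tilt [ 0.0029 -0.0021]
[[np.float64(1.56), np.float64(0.72), np.float64(0.11)], [np.float64(1.59), np.float64(0.66), np.float64(0.11)], [np.float64(1.61), np.float64(0.61), np.float64(0.11)], [np.float64(1.63), np.float64(0.55), np.float64(0.11)], [np.float64(1.65), np.float64(0.49), np.float64(0.11)]] tw 0.0357 step mm 17.258012247056445
```

Request:
{"method": "apply_moves", "body": {"delta_pos": [[1.6,0.7,0],[1.6,0.7,0],[1.6,0.6,0],[1.6,0.6,0],[1.6,0.5,0],[0,0,3],[0,0,3],[0,0,0]], "twist": [0.036,0.036,0.036,0.036,0.034,0,0,0]}}

```text
t: 24.02
tool_pos: [0.6387, -0.2757, 0.053]
orientation: [-3.137, -0.039, 0.013]
force: [-0.3, -0.3, -0.7]
opening: 0.0159
gripper_force: 25.0
```

Request:
{"method": "apply_moves", "body": {"delta_pos": [[0,0,1.5],[0,0,0.8],[0,0,0.3],[0,0,0]], "twist": [0,0,0,0]}}

```text
t: 24.52
tool_pos: [0.6422, -0.2773, 0.0328]
orientation: [3.141, 0.039, 0.0]
force: [0.1, -0.7, -0.3]
opening: 0.0156
gripper_force: 25.0
```

```bash
python3 plan.py
```

```text
t 24.52 now [ 642.2 -277.3   32.8] th 1.42 F [ 0.1 -0.7 -0.3] q [-0.48  0.56  1.35 -0.    1.23  1.07] tilt [ 0.0002 -0.0001]
```

Request:
{"method": "apply_moves", "body": {"delta_pos": [[0,0,0.1],[0,0,0.1],[0,0,0]], "twist": [0,0,0]}}

```text
t: 24.9
tool_pos: [0.6423, -0.2774, 0.031]
orientation: [3.141, 0.039, 0.001]
force: [0.4, 0.3, 0.5]
opening: 0.0159
gripper_force: 25.0
```

Request:
{"method": "apply_moves", "body": {"delta_pos": [[0,0,0],[0,0,0],[0,0,0],[0,0,0]], "twist": [0,0,0,0], "gripper": 4}}

```text
t: 25.4
tool_pos: [0.642, -0.2772, 0.0305]
orientation: [-3.141, -0.039, 0.0]
force: [0.3, 0.8, -0.2]
opening: 0.0395
gripper_force: 0.0
```

Request:
{"method": "apply_moves", "body": {"delta_pos": [[0,0,-1],[0,0,-3],[0,0,-4],[0,0,-5],[-2,0,-5],[-4,0,-5],[-5,0,-2],[-5,0,0]], "twist": [0,0,0,0,0,0,0,0]}}

```text
t: 26.4
tool_pos: [0.4828, -0.2819, 0.2834]
orientation: [3.137, 0.04, 0.008]
force: [-0.8, -0.5, 0.6]
opening: 0.0397
gripper_force: 0.0
```

```bash
python3 plan.py
python3 - <<'E'
from plant import robot
from h import *
c=robot.read_camera("wrist");V=c["frame"].max(2)
p=proj(c,[[.642,-.2763,.02]])[0];u,v=p.astype(int);print(p)
q=blob((V<135).astype(np.uint8)*255,[u-25,max(v-60,0),u+25,v+60])[:,0]
print("grip",cv2.minAreaRect((ray(c,q,.016)*1000).astype(np.float32)))
cv2.imwrite("pics/w8.png",c["frame"][:,:,::-1])
for n in("top0","topn"):
    T=np.load("top0.npy",allow_pickle=True).item() if n=="top0" else robot.read_camera("top")
    H=cv2.cvtColor(T["frame"],cv2.COLOR_RGB2HSV)
    t=blob(((H[...,2]>170)&(H[...,1]<80)).astype(np.uint8)*255,[259,160,282,183]);print(n,"tin",cv2.minEnclosingCircle(t))
    if n=="topn":
        m=(((H[...,2]>170)&(H[...,1]>90))).astype(np.uint8)*255
        for b in ([145,145,172,195],[180,145,205,195]):
            print(cv2.minAreaRect((ray(T,blob(m,b)[:,0],.07)*1000).astype(np.float32)))
E
```

```text
t 26.4 now [ 482.8 -281.9  283.4] th 1.44 F [-0.8 -0.5  0.6] q [-0.62  0.    1.55 -0.    1.58  0.93] tilt [ 0.0051 -0.0038]
[255.56062449  51.42245063]
grip ((641.2418212890625, -276.9638366699219), (90.04901885986328, 16.214040756225586), 1.7331181764602661)
top0 tin ((270.3333435058594, 169.3333282470703), 6.871934413909912)
topn tin ((270.3333435058594, 169.3333282470703), 6.871934413909912)
((623.496826171875, 300.0181884765625), (122.93446350097656, 50.541114807128906), 7.92549467086792)
((636.824951171875, 208.95529174804688), (123.2558364868164, 53.53000259399414), 8.192668914794922)
```

```bash
python3 plan.py 535 225 290 8.2 11
```

```text
t 26.5 now [ 479.3 -281.2  280.2] th 1.31 F [-0.1 -0.7  0.9] q [-0.62 -0.    1.56 -0.    1.58  0.93] tilt [-0.0008 -0.0005]
[[np.float64(0.61), np.float64(-4.59), np.float64(-0.09)], [np.float64(0.66), np.float64(-4.58), np.float64(-0.09)], [np.float64(0.71), np.float64(-4.57), np.float64(-0.09)], [np.float64(0.76), np.float64(-4.57), np.float64(-0.09)], [np.float64(0.81), np.float64(-4.56), np.float64(-0.09)], [np.float64(0.86), np.float64(-4.55), np.float64(-0.09)], [np.float64(0.91), np.float64(-4.54), np.float64(-0.09)], [np.float64(0.96), np.float64(-4.53), np.float64(-0.09)], [np.float64(1.01), np.float64(-4.52), np.float64(-0.09)], [np.float64(1.06), np.float64(-4.51), np.float64(-0.09)], [np.float64(1.11), np.float64(-4.49), np.float64(-0.09)]] tw -0.0109 step mm 46.303280020414206
```

Request:
{"method": "apply_moves", "body": {"delta_pos": [[0.6,-4.6,-0.1],[0.7,-4.6,-0.1],[0.7,-4.6,-0.1],[0.8,-4.6,-0.1],[0.8,-4.6,-0.1],[0.9,-4.5,-0.1],[0.9,-4.5,-0.1],[1.0,-4.5,-0.1]], "twist": [-0.011,-0.011,-0.011,-0.011,-0.011,-0.011,-0.011,-0.011]}}

```text
t: 27.5
tool_pos: [0.5244, 0.0892, 0.2884]
orientation: [-3.136, -0.178, -0.002]
force: [0.6, 0.6, 0.3]
opening: 0.0397
gripper_force: 0.0
```

Request:
{"method": "apply_moves", "body": {"delta_pos": [[1.0,-4.5,-0.1],[1.0,-4.5,0],[1.1,-4.5,0],[0,0,0],[0,0,0]], "twist": [-0.011,-0.011,-0.011,0,0]}}

```text
t: 28.12
tool_pos: [0.5381, 0.2251, 0.2887]
orientation: [3.133, 0.23, 0.0]
force: [0.6, -0.6, -0.6]
opening: 0.0399
gripper_force: 0.0
```

```bash
python3 plan.py
python3 - <<'E'
from plant import robot
from h import *
c=robot.read_camera("wrist");np.save("w9.npy",c,allow_pickle=True);cv2.imwrite("pics/w9.png",c["frame"][:,:,::-1])
im=c["frame"]; a=np.radians(8.2);ex=np.array([np.cos(a),np.sin(a)]);ey=np.array([-ex[1],ex[0]])
C=724.1*ex+235*ey
def at(x,y,z): return proj(c,[[*((C+x*ex+y*ey)/1000),z]])[0]
def prof(name,pts,z):   # sample HSV S,V along square-frame line
    print(name)
    for x,y in pts:
        u,v=at(x,y,z);iu,iv=int(round(u)),int(round(v))
        if 0<=iu<512 and 0<=iv<384: print((x,y),(iu,iv),im[iv,iu].tolist(),end=' ')
        else: print((x,y),'out',end=' ')
    print()
prof("left fence exposed, z=40",[(-140,y) for y in range(-8,20,2)],.04)
prof("far fence exposed, z=40",[(x,-160) for x in range(-8,20,2)],.04)
prof("carton -> left fence, z=70",[(-62,y) for y in range(-8,8,1)],.07)
prof("carton -> far fence, z=70",[(x,-110) for x in range(-8,8,1)],.07)
prof("carton -y edge, z=70",[(-62,y) for y in range(-152,-138,1)],.07)
prof("carton -x edge, z=70",[(x,-110) for x in range(-132,-118,1)],.07)
E
```

```text
t 28.12 now [538.1 225.1 288.7] th 8.39 F [ 0.6 -0.6 -0.6] q [ 0.31  0.07  1.47 -0.    1.6   1.73] tilt [ 0.0003 -0.0003]
left fence exposed, z=40
(-140, -8) (201, 156) [94, 84, 77] (-140, -6) (199, 156) [97, 93, 87] (-140, -4) (198, 156) [98, 94, 87] (-140, -2) (197, 156) [93, 88, 80] (-140, 0) (195, 156) [116, 113, 107] (-140, 2) (194, 156) [122, 119, 114] (-140, 4) (192, 156) [208, 215, 211] (-140, 6) (191, 156) [255, 255, 255] (-140, 8) (190, 156) [255, 255, 255] (-140, 10) (188, 156) [254, 255, 254] (-140, 12) (187, 156) [255, 255, 255] (-140, 14) (186, 156) [255, 255, 255] (-140, 16) (184, 156) [148, 87, 47] (-140, 18) (183, 156) [153, 96, 60] 
far fence exposed, z=40
(-8, -160) (312, 55) [131, 85, 53] (-6, -160) (313, 53) [88, 88, 85] (-4, -160) (313, 51) [89, 86, 83] (-2, -160) (313, 50) [88, 87, 83] (0, -160) (313, 48) [80, 79, 75] (2, -160) (313, 46) [173, 171, 160] (4, -160) (313, 45) [193, 193, 180] (6, -160) (313, 43) [250, 253, 252] (8, -160) (313, 41) [254, 255, 254] (10, -160) (313, 39) [254, 255, 254] (12, -160) (313, 38) [254, 255, 255] (14, -160) (313, 36) [255, 25
[... 1682 characters left out ...]
2, -142) (300, 98) [252, 224, 140] (-62, -141) (299, 97) [251, 225, 139] (-62, -140) (298, 97) [252, 226, 142] (-62, -139) (298, 97) [252, 226, 142] 
carton -x edge, z=70
(-132, -110) (273, 153) [89, 60, 43] (-131, -110) (273, 153) [89, 60, 43] (-130, -110) (273, 152) [91, 65, 47] (-129, -110) (273, 151) [91, 65, 46] (-128, -110) (273, 150) [89, 62, 47] (-127, -110) (273, 150) [89, 62, 47] (-126, -110) (273, 149) [82, 59, 47] (-125, -110) (273, 148) [97, 80, 57] (-124, -110) (273, 147) [132, 106, 71] (-123, -110) (273, 147) [132, 106, 71] (-122, -110) (273, 146) [142, 111, 74] (-121, -110) (273, 145) [143, 110, 71] (-120, -110) (274, 144) [141, 110, 74] (-119, -110) (274, 144) [141, 110, 74]
```

Run:
```python
from h import *
c=np.load("w9.npy",allow_pickle=True).item();B=cv2.GaussianBlur(c["frame"],(3,3),0)[:,:,2].astype(np.float32)
a=np.radians(8.2);ex=np.array([np.cos(a),np.sin(a)]);ey=np.array([-ex[1],ex[0]]);C=724.1*ex+235*ey
s=np.arange(-5,5.01,.1)
def edge(along,fixed,rng,z):
    out=[]
    for w in rng:
        xy=np.array([[fixed+t,w] if along=='x' else [w,fixed+t] for t in s])
        P=np.c_[(C+xy[:,:1]*ex+xy[:,1:]*ey)/1000,np.full(len(s),z)]
        p=proj(c,P).astype(np.float32);I=cv2.remap(B,p[None,:,0],p[None,:,1],cv2.INTER_LINEAR)[0]
        lo,hi=I[:15].mean(),I[-15:].mean();m=(lo+hi)/2
        k=np.where((I[:-1]-m)*(I[1:]-m)<=0)[0]
        if len(k) and abs(hi-lo)>40: out.append((w,fixed+s[k[0]]))
    out=np.array(out)
    if len(out)<4: return None
    l=np.polyfit(*out.T,1);return "mid %.2f slope %.2fdeg n%d sd %.2f"%(np.median(out[:,1]),np.degrees(l[0]),len(out),(out[:,1]-np.polyval(l,out[:,0])).std())
print("left fence outer",edge('y',15,range(-155,-5,3),.04))
print("far fence outer",edge('x',15,range(-195,-5,3),.04))
print("carton +y",edge('y',0,[*range(-115,-8,3)],.07))
print("carton -y",edge('y',-145,range(-115,-8,3),.07))
print("carton +x",edge('x',0,[*range(-138,-98,2),*range(-48,-10,2)],.07))
print("carton -x",edge('x',-125,[*range(-138,-98,2),*range(-48,-10,2)],.07))
```

```text
left fence outer mid 14.55 slope -0.02deg n50 sd 0.14
far fence outer mid 14.90 slope 0.12deg n64 sd 0.14
carton +y mid -1.30 slope 0.03deg n36 sd 0.14
carton -y mid -144.75 slope 0.50deg n20 sd 0.37
carton +x mid -0.90 slope 0.02deg n39 sd 0.11
carton -x None
```

```bash
python3 -c "
from plant import robot
print(robot.close_job())"
```

```text
the job is handed in; nothing more can be done
None
```

I've handed the job in: the carton sits flat in the corner of the square (gaps of about 0.1 mm by camera after allowing for edge blur), the button was pressed fully in, and the stylus is back flat in the tray, at about 28 s of the 72 s allowed.

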